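# Seat the inked lino plate on its registration pins

### The job

The aluminium carrier plate with the inked lino block has been laid down roughly on the printing board, where it rides on top of the two registration pins. Nudge it by its edges with the fingers until both holes drop over the pins (round hole on the left pin, slot on the right pin) and the plate lies flat on the board, then take the hand away. Do not pick the plate up, do not touch the inked block, and leave the other things on the bench where they are.

Things in the scene. Friction and masses are not known exactly. Their poses are not given: they have to be found in the camera images.
- board: printing board, plywood, 270 mm (its x) by 340 mm (its y) by 18 mm thick, fixed to the bench; origin at the centre of its underside, z up; x points away from the robot (turned up to 0.2 rad), y to the left. Pencilled corner marks on its top show where the plate's corners lie when the plate is seated: the seated plate's centre is the board's centre and its sides are parallel to the board's
- pin_left (a point): foot of the left steel registration pin, on its axis, at the level of the board's top (18 mm above the bench); lies at x = -50 mm, y = +70 mm of the board's centre. Pin: 10 mm across for 5 mm up, then tapering to a 2.4 mm blunt tip 10 mm above the board. Hidden under the plate at the start
- pin_right (a point): foot of the right registration pin, the same as the left one, at x = -50 mm, y = -70 mm of the board's centre
- plate: loose aluminium carrier plate, 140 mm (x) by 190 mm (y) by 6 mm, 0.6 kg with its block; origin at the centre of its underside, z up, x away from the robot, within 0.1 rad of the board's x. At the start 16 to 32 mm too near the robot (board's x), up to 25 mm left or right, resting on the pin tips, robot-side edge raised some 14 mm, far edge on the board (tilt 0.1 rad)
- hole_round (a point): centre of the round hole, 12 mm across, through the plate, at the underside; at x = -50 mm, y = +70 mm of the plate's centre (20 mm in from the robot-side edge, 25 mm in from the left edge). Belongs over the left pin
- hole_slot (a point): centre of the slot, 12 mm along x by 16 mm along y, through the plate, at the underside; at x = -50 mm, y = -70 mm of the plate's centre. Belongs over the right pin
- block: lino block glued on the plate, 80 mm (x) by 130 mm (y) by 15 mm high, its carved top inked dark; not to be touched. Origin at the centre of its underside, on the plate's top at x = +14 mm of the plate's centre: it leaves bare metal 44 mm wide along the robot-side edge, 30 mm at the left and right, 16 mm at the far edge
- tape: small roll of paper tape, 42 mm across, 19 mm high, lying on the right far corner of the board; origin at the centre of its underside
- eraser: white eraser with a blue sleeve, 22 x 45 x 12 mm, on the left far corner of the board; origin at the centre of its underside
- brayer: rubber ink roller, 85 mm wide, 38 mm across, with a wooden handle, 38 mm high overall, on the bench left of the board; origin under the middle of the roller
- baren: round wooden rubbing pad, 104 mm across, with a bar handle, 35 mm high, on the bench right of the board; origin at the centre of its underside
- gouge: lino cutting gouge, 120 mm long, 30 mm high, with a mushroom-shaped wooden handle, on the bench between robot and board, to the left; origin under its middle
- ink_tin: round ink tin, 76 mm across, 44 mm high, on the bench beyond the board's far edge; origin at the centre of its underside
- ink_jar: glass ink jar with black lid, 52 mm across, 62 mm high, beyond the board's far edge to the right; origin at the centre of its underside
There are look-alikes about, which are no part of the job. Of the things like the plate, leave any that is red or turquoise; of the rest the larger one is meant.

How it is judged:
At the end, for the whole second after the job is handed in: The round hole is over the left pin (within 3 mm) and the slot over the right pin (within 5 mm), the plate lies flat on the board (underside within 2 mm of the board's top, tilt under 0.02 rad) and is still (horizontal distance between hole_round and pin_left below 0.003 m and horizontal distance between hole_slot and pin_right below 0.005 m and z of hole_round in the frame of pin_left below 0.002 m and z of hole_slot in the frame of pin_right below 0.002 m and angle between plate's own z axis and vertical below 0.02 rad and z of plate in the frame of board between 0.016 and 0.02 m and linear speed of plate below 0.005 m/s); the robot touches nothing.
It fails at once if the plate is lifted off the board and pins or tipped up (its middle more than 17 mm or a hole more than 23 mm above the board, or tilt over 0.17 rad) (z of plate in the frame of board above 0.035 m or z of hole_round in the frame of pin_left above 0.023 m or z of hole_slot in the frame of pin_right above 0.023 m or angle between plate's own z axis and vertical above 0.17 rad).
It fails at once if the robot touches the inked block (contact force between any of the fingers, the arm and block above 0.3 N).
It fails at once if one of the other things on the bench or board is pushed more than 30 mm (distance of any of tape, eraser, brayer, baren, gouge, ink_tin, ink_jar from where it was at the start of the episode above 0.03 m).
It also fails if it takes over 54 s, if anything falls off the work surface, if the arm or the gripper's body presses on something with over 40 N, if the wrist force passes 120 N, or if a joint passes its speed limit or range.

### The arm

A 6-joint arm with a two-finger parallel gripper is mounted at the origin on the work surface. World frame = base frame: x ahead of the robot, y to its left, z up, the work surface at z = 0. Lengths are in m, angles in rad, forces in N, time in s.
With the tool pointing down it reaches from about 0.325 to 0.75 m from the base axis. Payload 7.6 kg.
Tool frame: the origin (TCP) lies at the very end of the fingers, on their centre line; the grasp point (between the pads) lies 19 mm behind it; z points along the fingers, y is the line along which they close (so a half turn about z gives the same grasp; the last joint's range is limited). The gripper opens to 85 mm and grips with 20 to 120 N. Pads are 22 mm wide; open, the fingers measure 114 mm over their backs; the gripper's body (76 mm by 85 mm) begins 54 mm behind the grasp point. The pads swing forward as they close: fully open they stand 13 mm farther back than shut.
Start: joints at [-1.328, 0.052, 1.401, -0, 1.689, -0.07], TCP at [0.162, -0.5, 0.231] pointing down, gripper open.
Joint ranges: [-2.9, 2.9], [-0.91, 2.17], [0.12, 2.37], [-1.06, 4.2], [0.26, 2.73], [-2.93, 2.93]. Speed limits (rad/s): [2.57, 2.57, 3.01, 3.14, 3.14, 3.14].

### API

Orientations are given as a rotation vector (axis times angle).
In Python, from bench import robot gives the robot as it stands. The module is installed in compiled form; this text tells all that it offers.
- The arm moves only by the tool apply_moves, never from a script. Its argument "targets" is a list of rows, each a list of 2 entries, a list of its own where there are three numbers: the shift along the tool's x, y, z in mm, then the turn, a rotation vector about the tool's x, y, z in degrees. A call has 1 to 8 rows; each row shifts and turns the commanded pose from where the row before left it, along the tool's axes as they then stand; what a row does not reach is not made up. A row lasts 1/10 s, in which the tool goes at most 50 mm and 8.59 degrees, less where a joint would pass 70% of its speed; a pose out of reach is approached as far as the arm can. A call with a gripper value outside its range is refused whole. "jaw" is the closure in counts, from 0 (fully open) to 255 (shut), set as the call begins (left out, the last holds). The fingers move at their own pace and stop on an object; "newtons" is the grip in N (left out, the last holds). Time passes only in rows, so rows that do not move let the fingers close. It gives the time, the measured TCP pose, the force, the opening and the grip force at its end, in the units of the state.
- robot.get_state(): the state, without advancing time (a new reading comes with each control period).
- robot.snapshot(name): name is "scene" or "top" or "wrist"; returns (picture, depth): 480x640x3 uint8, red, green, blue; 480x640 float32, m along the optical axis (not along the pixel's ray), 0 where there is no reading.
- robot.get_calibration(name): a dict with "camera_matrix" (3x3 intrinsics, pixels), "world_from_camera" (4x4, takes a point from camera to world coordinates). Camera axes: x right, y up, looking along -z (the intrinsics and any distortion apply to the point x, -y, -z); pixel columns grow to the right and rows downward; lengths in m; the calibration is good to about 2 mm. A picture is of the moment at which its call begins: read the wrist's pose just before it. get_calibration takes no time and is no camera call; for the wrist camera it gives the pose at the moment of the call.
- robot.finish_job(): hands the job in; it is judged then, once.
The state is a dict: "time": time; "joint_pos": joint angles; "joint_velocities": joint speeds; "effort": joint torques, N m; "tool_pos": TCP position; "eef_rot": TCP orientation; "ft_force": force on the tool from outside, world axes, zero at the start; "torque": the same for the moment, N m; "finger_gap": finger opening in m; "gripper_force": force on a finger pad.
Only numpy, scipy, OpenCV 4.12 (cv2) and the standard library are available. Lean on these libraries where they do the work, as an engineer would, in place of code of your own. Each camera call takes 0.05 s, during which the arm holds its last target. There are 200 camera calls.

## Working session

There is one attempt and no reset: what is moved stays moved. The work goes in short steps, Python scripts to look and compute and a tool call to move; the robot and the scene stay as the last step left them, time stands still between calls to the robot, and variables do not carry over. Pictures are saved under pics/ and viewed, at most 10 in all, crops included, and the job is handed in when it is done.

Besides the shell and the picture viewer there is one more tool, called after ">>>" in YAML: its name, and indented under it one key for each argument. apply_moves: Moves the arm, as the interface text tells. Its arguments: {"type":"object","properties":{"targets":{"type":"array","items":{"type":"array"}},"jaw":{"type":"number"},"newtons":{"type":"number"}},"required":["targets"]}

```bash
mkdir -p pics
cat > h.py <<'E'
import numpy as np, cv2
from bench import robot
from scipy.spatial.transform import Rotation as R
def snap(n,f):
    p,d=robot.snapshot(n); cv2.imwrite(f'pics/{f}.png',p[:,:,::-1]); np.save(f'pics/{f}.npy',d)
    c=robot.get_calibration(n); np.savez(f'pics/{f}_c.npz',K=c['camera_matrix'],T=c['world_from_camera']); return p,d
def load(f):
    c=np.load(f'pics/{f}_c.npz'); return c['K'],c['T'],np.load(f'pics/{f}.npy')
def ray(f,u,v):
    K,T,d=load(f); r=np.array([(u-K[0,2])/K[0,0],-(v-K[1,2])/K[1,1],-1.]); return T[:3,3],T[:3,:3]@r
def onz(f,u,v,z):
    o,r=ray(f,u,v); return o+r*(z-o[2])/r[2]
def dep(f,u,v):
    o,r=ray(f,u,v); d=load(f)[2]; w=d[int(v)-1:int(v)+2,int(u)-1:int(u)+2]; return o+r*np.median(w[w>0])
E
python3 - <<'E'
from h import *
np.set_printoptions(precision=4,suppress=True)
snap('top','top0');snap('scene','scene0')
print(robot.get_state()); 
for n in('top','scene'):
    c=robot.get_calibration(n);print(c)
E
```

```text
{'time': 0.1, 'joint_pos': array([-1.3283,  0.0528,  1.4016, -0.    ,  1.6886, -0.0703]), 'joint_velocities': array([-0.0004,  0.0003, -0.0013,  0.0013, -0.0005, -0.0004]), 'effort': array([  0.0003, -38.2582, -36.0986,  -0.0001,   0.0048,  -0.    ]), 'tool_pos': array([ 0.1615, -0.4993,  0.2305]), 'eef_rot': array([-3.1018, -0.4891,  0.0002]), 'ft_force': array([-0.0546,  0.4812,  0.7643]), 'torque': array([ 0.0112,  0.0409, -0.0183]), 'gripper_force': 0.0, 'finger_gap': 0.08545408887021533}
{'camera_matrix': array([[551.4208,   0.    , 314.8412],
       [  0.    , 551.4208, 236.8696],
       [  0.    ,   0.    ,   1.    ]]), 'world_from_camera': array([[ 0.0122,  0.9804, -0.1965,  0.3024],
       [-0.9999,  0.0122, -0.0014,  0.054 ],
       [ 0.0011,  0.1965,  0.9805,  1.3746],
       [ 0.    ,  0.    ,  0.    ,  1.    ]])}
{'camera_matrix': array([[549.4539,   0.    , 326.5796],
       [  0.    , 549.4539, 239.0666],
       [  0.    ,   0.    ,   1.    ]]), 'world_from_camera': array([[-0.474 , -0.6416,  0.6031,  1.1732],
       [ 0.8805, -0.3481,  0.3218,  0.3936],
       [ 0.0035,  0.6835,  0.7299,  0.8041],
       [ 0.    ,  0.    ,  0.    ,  1.    ]])}
```

View pics/top0.png

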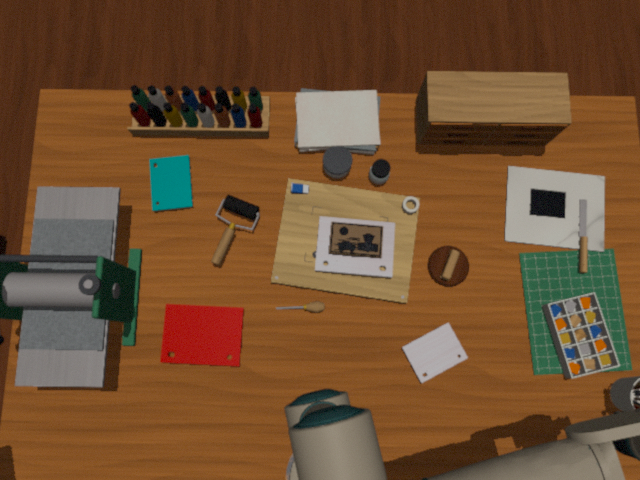

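View pics/scene0.png

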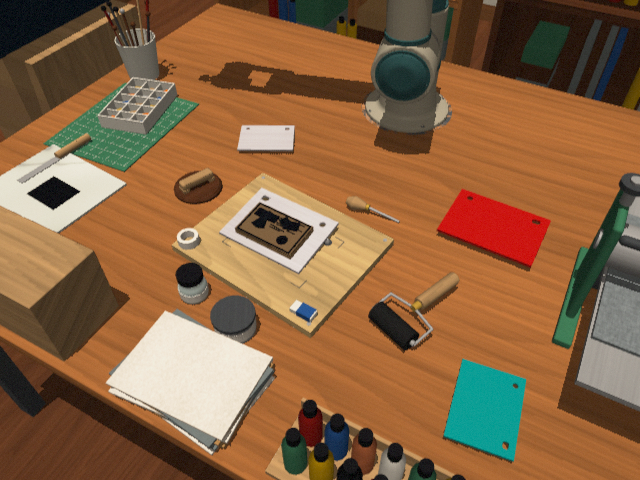

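Four plates in the top view: red at (203,335), turquoise at (170,183), a small aluminium one at (435,352), and a larger aluminium one with the block on the board at (355,247). The last fits: it isn't red or turquoise, and it is the larger of the rest. I'll confirm it in a crop.

Run:
```python
from h import *
p=cv2.imread('pics/top0.png')[172:307,265:430]
cv2.imwrite('pics/c0.png',cv2.resize(p,None,fx=4.4,fy=4.4,interpolation=cv2.INTER_CUBIC))
```

```text
(no output)
```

View pics/c0.png

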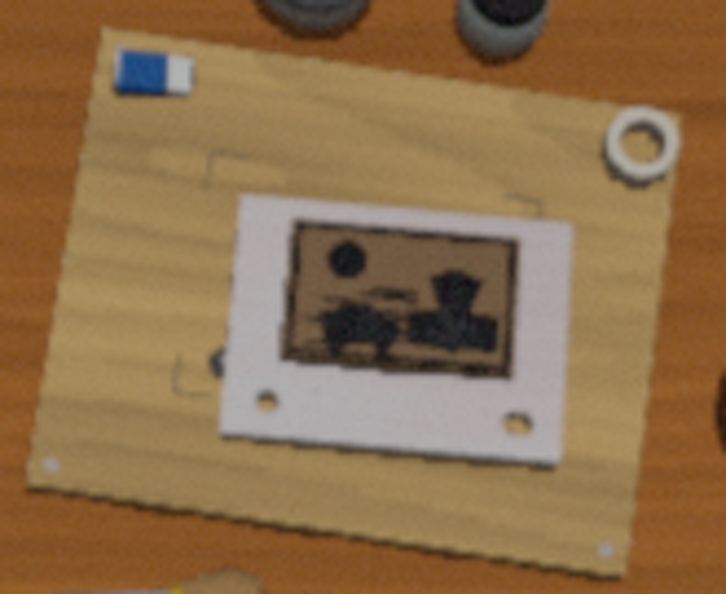

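The crop confirms it: bare metal plate with the carved block, round hole at (267,401), slot at (517,424), and the left pin just visible at (217,362). Far-left mark is at (211,152), far-right at (541,200), near-left at (178,390).

```bash
cat > fit.py <<'E'
from h import *
np.set_printoptions(precision=4,suppress=True)
def kab(loc,w):
    loc=np.array(loc);w=np.array(w);a=loc-loc.mean(0);b=w-w.mean(0)
    th=np.arctan2((a[:,0]*b[:,1]-a[:,1]*b[:,0]).sum(),(a*b).sum());c,s=np.cos(th),np.sin(th)
    M=np.array([[c,-s],[s,c]]);t=w.mean(0)-M@loc.mean(0);return th,t,(w-(loc@M.T+t))*1e3
E
python3 - <<'E'
from fit import *
g=lambda u,v,z:onz('top0',265+(u+.5)/4.4-.5,172+(v+.5)/4.4-.5,z)[:2]
B=[g(104,28,.018),g(682,115,.018),g(28,487,.018),g(622,577,.018),g(211,152,.018),g(541,200,.018),g(178,390,.018)]
L=[[.135,.17],[.135,-.17],[-.135,.17],[-.135,-.17],[.07,.095],[.07,-.095],[-.07,.095]]
th,t,r=kab(L,B);print('board',th,t,r)
print('pinL',g(217,362,.025))
P=[g(240,195,.024),g(572,222,.024),g(221,435,.037),g(556,465,.037),g(267,401,.036),g(517,424,.036)]
Lp=[[.07,.095],[.07,-.095],[-.07,.095],[-.07,-.095],[-.05,.07],[-.05,-.07]]
tp,p,rp=kab(Lp,P);print('plate',tp,p,rp)
c,s=np.cos(th),np.sin(th);print('plate in board mm',np.array([[c,s],[-s,c]])@(p-t)*1e3,'dth',tp-th)
M=np.array([[c,-s],[s,c]]);print('pins',t+M@[-.05,.07],t+M@[-.05,-.07])
D=[dep('top0',265+u/4.4,172+v/4.4) for u,v in[(240+15,210),(555,235),(240,420),(540,450),(400,210),(390,420),(70,200),(100,400)]];print(np.array(D))
E
```

```text
board -0.14045535067744114 [ 0.5702 -0.0229] [[-0.1762 -0.6492]
 [-0.8366  0.4669]
 [-1.6648 -1.64  ]
 [-0.2719  2.7874]
 [ 0.9423  1.1967]
 [ 1.4695 -0.6105]
 [ 0.5377 -1.5514]]
pinL [0.5298 0.0576]
plate -0.07618621791498104 [ 0.5501 -0.0438] [[-0.1303  0.023 ]
 [ 0.8533 -0.2266]
 [-0.7991 -1.4609]
 [-0.7948  2.1325]
 [ 0.7128 -0.4191]
 [ 0.1582 -0.0489]]
plate in board mm [-16.9369 -23.5189] dth 0.0642691327624601
pins [0.5305 0.0534] [ 0.5109 -0.0852]
[[ 0.6174  0.036   0.0236]
 [ 0.6044 -0.1349  0.0261]
 [ 0.4945  0.0434  0.0358]
 [ 0.4796 -0.1232  0.0371]
 [ 0.6191 -0.0471  0.0209]
 [ 0.4959 -0.0403  0.033 ]
 [ 0.6274  0.1433  0.0005]
 [ 0.5077  0.1225  0.0167]]
```

```bash
cat > go.py <<'E'
from fit import *
import sys
BT,BP=-.1405,np.array([.5702,-.0229])
def M(th): return np.array([[np.cos(th),-np.sin(th)],[np.sin(th),np.cos(th)]])
def b2w(x,y): return BP+M(BT)@[x,y]
def plan(x,y,z,psi,n=8):
    """rows from the measured pose to board-frame (x,y), height z, tool-x yaw psi relative to board x, tool down"""
    s=robot.get_state();p=np.array(s['tool_pos']);R0=R.from_rotvec(s['eef_rot'])
    R1=R.from_euler('z',BT+psi)*R.from_rotvec([np.pi,0,0]);g=np.r_[b2w(x,y),z]
    rv=(R0.inv()*R1).as_rotvec();rows=[];Rk=R0
    for k in range(n):
        rows.append([np.round(Rk.inv().apply((g-p)/n)*1e3,1).tolist(),np.round(np.degrees(rv/n),2).tolist()]);Rk=Rk*R.from_rotvec(rv/n)
    b=M(-BT)@(p[:2]-BP)
    print('t',s['time'],'board-xy mm',b*1e3,'z',p[2]*1e3,'F',np.array(s['ft_force']),'gap',s['finger_gap']);print(str(rows).replace(' ',''))
E
python3 -c "
from go import *
plan(-.017,-.155,.14,np.pi/2,14)"
```

```text
t 0.1 board-xy mm [-337.9548 -528.8924] z 230.5476572764402 F [-0.0546  0.4812  0.7643] gap 0.08545408887021533
[[[32.3,-14.0,6.5],[-0.01,-0.0,-4.57]],[[33.3,-11.3,6.5],[-0.01,-0.0,-4.57]],[[34.1,-8.6,6.5],[-0.01,-0.0,-4.57]],[[34.7,-5.9,6.5],[-0.01,-0.0,-4.57]],[[35.1,-3.1,6.5],[-0.01,-0.0,-4.57]],[[35.2,-0.3,6.5],[-0.01,-0.0,-4.57]],[[35.1,2.5,6.5],[-0.01,-0.0,-4.57]],[[34.8,5.3,6.5],[-0.01,-0.0,-4.57]],[[34.3,8.0,6.5],[-0.01,-0.0,-4.57]],[[33.5,10.7,6.5],[-0.01,-0.0,-4.57]],[[32.6,13.4,6.5],[-0.01,-0.0,-4.57]],[[31.4,15.9,6.5],[-0.01,-0.0,-4.57]],[[30.0,18.4,6.5],[-0.01,-0.0,-4.57]],[[28.4,20.7,6.5],[-0.01,-0.0,-4.57]]]
```

>>> apply_moves:
  targets:
    - [[32,-14,6],[0,0,-4.5]]
    - [[33,-11,6],[0,0,-4.5]]
    - [[34,-9,6],[0,0,-4.5]]
    - [[35,-6,6],[0,0,-4.5]]
    - [[35,-3,6],[0,0,-4.5]]
    - [[35,0,6],[0,0,-4.5]]
    - [[35,2,6],[0,0,-4.5]]
    - [[35,5,6],[0,0,-4.5]]

```text
time: 0.9
tool_pos: [0.3738, -0.3133, 0.1827]
eef_rot: [-2.798, -1.429, 0.0]
ft_force: [0.2, 0.3, 0.0]
finger_gap: 0.0854
gripper_force: 0.0
```

```bash
python3 -c "
from go import *
plan(-.017,-.155,.12,np.pi/2,7)"
```

```text
t 0.9 board-xy mm [-153.8277 -315.063 ] z 182.74051621660107 F [0.1776 0.3099 0.0479] gap 0.08537085539320882
[[[29.3,6.6,9.0],[-0.0,-0.0,-3.98]],[[28.8,8.6,9.0],[-0.0,-0.0,-3.98]],[[28.2,10.6,9.0],[-0.0,-0.0,-3.98]],[[27.3,12.5,9.0],[-0.0,-0.0,-3.98]],[[26.4,14.4,9.0],[-0.0,-0.0,-3.98]],[[25.4,16.2,9.0],[-0.0,-0.0,-3.98]],[[24.2,17.9,9.0],[-0.0,-0.0,-3.98]]]
```

>>> apply_moves:
  targets:
    - [[29,7,9],[0,0,-4]]
    - [[29,9,9],[0,0,-4]]
    - [[28,11,9],[0,0,-4]]
    - [[27,12,9],[0,0,-4]]
    - [[26,14,9],[0,0,-4]]
    - [[25,16,9],[0,0,-4]]
    - [[24,18,9],[0,0,-4]]
    - [[0,0,0],[0,0,0]]

```text
time: 1.7
tool_pos: [0.5315, -0.1746, 0.1181]
eef_rot: [-2.365, -2.063, 0.001]
ft_force: [0.2, 0.0, -0.7]
finger_gap: 0.0854
gripper_force: 0.0
```

```bash
python3 -c "
from go import *
plan(-.017,-.155,.04,np.pi/2,4)
snap('wrist','w0')"
```

```text
t 1.7 board-xy mm [ -17.1242 -155.6199] z 118.08527704936392 F [ 0.1522  0.0165 -0.7333] gap 0.08542535932838721
[[[0.1,0.1,19.5],[-0.04,-0.02,0.07]],[[0.1,0.1,19.5],[-0.04,-0.02,0.07]],[[0.1,0.1,19.5],[-0.04,-0.02,0.07]],[[0.1,0.0,19.5],[-0.04,-0.02,0.07]]]
```

View pics/w0.png

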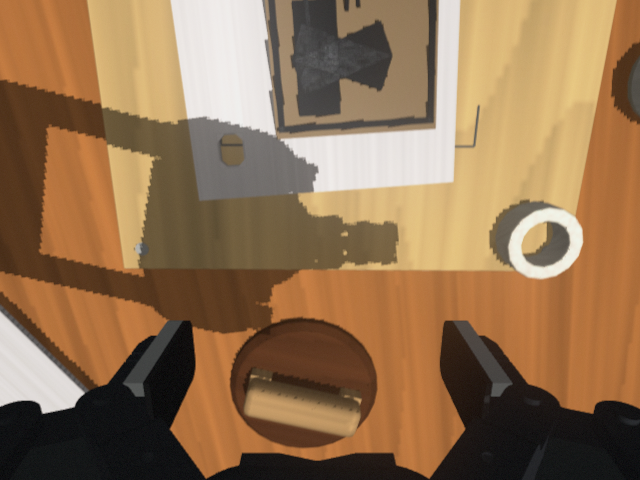

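The wrist view shows the plate's right edge between corners (199,200) and (452,182), the slot at (231,150) and the far-right pencil mark at (474,146). The tape is clear of the right finger.

```bash
python3 -c "
from go import *
for n,u,v,z in [('mark',474,146,.018),('farR',452,182,.024),('nearR',199,200,.037),('slot',231,150,.036),('boardNR',125,268,.018)]:
    print(n,M(-BT)@(onz('w0',u,v,z)[:2]-BP)*1e3)
"
```

```text
mark [  70.1271 -100.0126]
farR [  57.8799 -119.2456]
nearR [ -80.8052 -127.0891]
slot [ -62.2997 -100.8871]
boardNR [-134.9045 -173.2443]
```

>>> apply_moves:
  targets:
    - [[0,0,22],[0,0,0]]
    - [[0,0,22],[0,0,0]]
    - [[0,0,22],[0,0,0]]
    - [[0,0,20],[0,0,0]]
    - [[0,0,8],[0,0,0]]
    - [[0,0,0],[0,0,0]]

```text
time: 2.35
tool_pos: [0.5296, -0.1776, 0.0254]
eef_rot: [-2.372, -2.057, 0.002]
ft_force: [-0.1, 0.4, -0.2]
finger_gap: 0.0854
gripper_force: 0.0
```

>>> apply_moves:
  targets:
    - [[0,0,4],[0,0,0]]
    - [[0,0,3],[0,0,0]]
    - [[0,0,3],[0,0,0]]
    - [[0,0,0],[0,0,0]]

```text
time: 2.75
tool_pos: [0.5305, -0.1772, 0.0162]
eef_rot: [-2.372, -2.059, 0.0]
ft_force: [-0.2, 0.2, 0.0]
finger_gap: 0.0854
gripper_force: 0.0
```

```bash
python3 -c "
from go import *
plan(-.017,-.155,.016,np.pi/2,1)"
```

```text
t 2.75 board-xy mm [ -17.6561 -158.3435] z 16.203516576901272 F [-0.1937  0.1714  0.0446] gap 0.08541016298476013
[[[3.3,0.7,0.2],[-0.01,0.0,-0.03]]]
```

>>> apply_moves:
  targets:
    - [[0,0,3],[0,0,0]]
    - [[0,0,3],[0,0,0]]
    - [[0,0,2],[0,0,0]]
    - [[0,0,0],[0,0,0]]

```text
time: 3.15
tool_pos: [0.5304, -0.1771, 0.0078]
eef_rot: [-2.372, -2.059, 0.001]
ft_force: [-0.6, 0.6, 0.3]
finger_gap: 0.0856
gripper_force: 0.0
```

>>> apply_moves:
  targets:
    - [[6,0,0],[0,0,0]]
    - [[6,0,0],[0,0,0]]
    - [[4,0,0],[0,0,0]]
    - [[4,0,0],[0,0,0]]
    - [[3,0,0],[0,0,0]]
    - [[3,0,0],[0,0,0]]
    - [[3,0,0],[0,0,0]]
    - [[0,0,0],[0,0,0]]

```text
time: 3.95
tool_pos: [0.5348, -0.1481, 0.0083]
eef_rot: [-2.372, -2.059, -0.001]
ft_force: [-0.1, 1.0, -0.3]
finger_gap: 0.0851
gripper_force: 0.0
```

```bash
python3 -c "
from go import *
plan(-.017,-.155,.016,np.pi/2,1)
snap('wrist','w1')"
```

```text
t 3.95 board-xy mm [ -17.5611 -128.9453] z 8.291897271595724 F [-0.1341  0.9702 -0.3128] gap 0.08511757394416726
[[[-26.1,0.6,-7.7],[0.0,-0.02,-0.02]]]
```

View pics/w1.png

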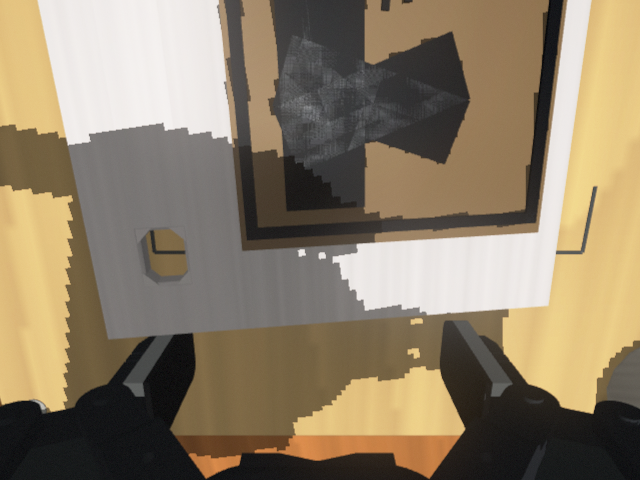

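The view shows both right-hand pencil marks, (583,252) far and (152,252) near through the slot, so the remaining distance can be read directly. The plate's right edge runs (108,338) to (548,305), with the near finger about touching.

```bash
python3 -c "
from go import *
for n,u,v,z in [('markF',583,252,.018),('markN',152,252,.018),('farR',548,305,.024),('nearR',108,338,.037),('slot',165,254,.036),('edge@fing',193,332,.036)]:
    print(n,M(-BT)@(onz('w1',u,v,z)[:2]-BP)*1e3)
"
```

```text
markF [ 70.3304 -97.758 ]
markN [-71.4136 -97.6276]
farR [  58.3236 -114.0095]
nearR [ -80.0456 -118.5206]
slot [-60.4209 -92.2166]
edge@fing [ -54.6515 -117.0858]
```

>>> apply_moves:
  targets:
    - [[3,0,0],[0,0,0]]
    - [[3,0,0],[0,0,0]]
    - [[3,0,0],[0,0,0]]
    - [[3,0,0],[0,0,0]]
    - [[3,0,0],[0,0,0]]
    - [[2,0,0],[0,0,0]]
    - [[2,0,0],[0,0,0]]
    - [[0,0,0],[0,0,0]]

```text
time: 4.8
tool_pos: [0.5374, -0.1293, 0.0083]
eef_rot: [-2.372, -2.06, -0.0]
ft_force: [0.1, -0.4, -0.5]
finger_gap: 0.0853
gripper_force: 0.2
```

```bash
python3 -c "
from go import *
plan(-.017,-.155,.016,np.pi/2,1)
snap('wrist','w2')"
```

```text
t 4.8 board-xy mm [ -17.5309 -109.959 ] z 8.337357394667254 F [ 0.104  -0.4331 -0.4788] gap 0.0853135726621285
[[[-45.0,0.5,-7.7],[0.0,-0.02,-0.01]]]
```

View pics/w2.png

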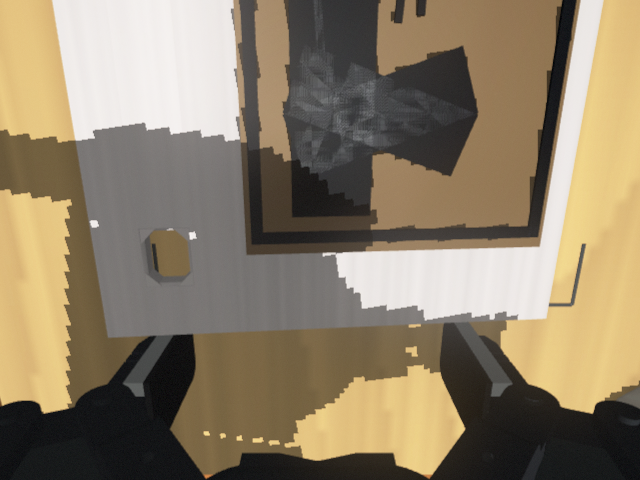

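The far mark corner is now at (573,304), and the plate's right edge runs (108,337) to (548,319).

```bash
python3 -c "
from go import *
for n,u,v,z in [('markF',573,304,.018),('farR',548,319,.024),('nearR',108,337,.037),('slot',168,255,.036),('edge@fing',193,333,.035)]:
    print(n,M(-BT)@(onz('w2',u,v,z)[:2]-BP)*1e3)
"
```

```text
markF [ 70.4071 -97.4698]
farR [  59.1422 -100.0426]
nearR [-80.0417 -99.1783]
slot [-59.6426 -73.4982]
edge@fing [-55.0436 -98.9723]
```

>>> apply_moves:
  targets:
    - [[1,0,0],[0,0,0]]
    - [[1,0,0],[0,0,0]]
    - [[0,0,0],[0,0,0]]
    - [[-10,0,0],[0,0,0]]
    - [[-20,0,0],[0,0,0]]
    - [[-15,0,-20],[0,0,0]]
    - [[0,0,-30],[0,0,0]]
    - [[0,0,-30],[0,0,0]]

```text
time: 5.65
tool_pos: [0.5307, -0.173, 0.0889]
eef_rot: [-2.372, -2.057, 0.0]
ft_force: [-0.2, -0.4, 0.1]
finger_gap: 0.0854
gripper_force: 0.0
```

```bash
python3 -c "
from go import *
snap('wrist','w3');plan(-.145,0,.11,0,12)"
```

```text
t 5.7 board-xy mm [ -15.1853 -154.5899] z 95.24257427073321 F [1.9502 0.145  4.7627] gap 0.08533037680989752
[[[12.9,-10.8,-1.3],[0.04,-0.02,7.5]],[[11.3,-12.4,-1.3],[0.04,-0.02,7.5]],[[9.6,-13.8,-1.3],[0.04,-0.02,7.5]],[[7.8,-14.9,-1.3],[0.04,-0.02,7.5]],[[5.7,-15.8,-1.3],[0.04,-0.02,7.5]],[[3.6,-16.4,-1.3],[0.04,-0.02,7.5]],[[1.5,-16.8,-1.3],[0.04,-0.02,7.5]],[[-0.7,-16.8,-1.3],[0.04,-0.02,7.5]],[[-2.9,-16.6,-1.3],[0.04,-0.02,7.5]],[[-5.1,-16.0,-1.3],[0.04,-0.02,7.5]],[[-7.1,-15.2,-1.3],[0.04,-0.02,7.5]],[[-9.0,-14.2,-1.2],[0.04,-0.02,7.5]]]
```

>>> apply_moves:
  targets:
    - [[13,-11,-2],[0,0,7.5]]
    - [[11,-12,-2],[0,0,7.5]]
    - [[10,-14,-2],[0,0,7.5]]
    - [[8,-15,-2],[0,0,7.5]]
    - [[6,-16,-1],[0,0,7.5]]
    - [[3,-16,-1],[0,0,7.5]]
    - [[1,-17,-1],[0,0,7.5]]
    - [[-1,-17,-1],[0,0,7.5]]

```text
time: 6.5
tool_pos: [0.4589, -0.058, 0.1003]
eef_rot: [-3.086, -0.589, -0.001]
ft_force: [0.5, -0.0, 0.4]
finger_gap: 0.085
gripper_force: 0.0
```

```bash
python3 -c "
from go import *
plan(-.116,0,.10,0,5)
for u,v in [(316,308),(323,308),(316,301)]: print(M(-BT)@(onz('top0',u,v,.02)[:2]-BP)*1e3)"
```

```text
t 6.5 board-xy mm [-105.3249  -50.3037] z 100.31197287345739 F [ 0.5117 -0.0177  0.402 ] gap 0.08503284372781342
[[[3.1,-9.8,0.1],[-0.0,-0.0,5.93]],[[2.1,-10.1,0.1],[-0.0,-0.0,5.93]],[[1.0,-10.2,0.1],[-0.0,-0.0,5.93]],[[-0.0,-10.3,0.1],[-0.0,-0.0,5.93]],[[-1.1,-10.2,0.1],[-0.0,-0.0,5.93]]]
[-182.0228   48.744 ]
[-179.4208   31.8464]
[-165.1807   51.329 ]
```

>>> apply_moves:
  targets:
    - [[3,-10,0],[0,0,6]]
    - [[2,-10,0],[0,0,6]]
    - [[1,-10,0],[0,0,6]]
    - [[0,-10,0],[0,0,6]]
    - [[-1,-10,0],[0,0,6]]
    - [[0,0,0],[0,0,0]]

```text
time: 7.1
tool_pos: [0.4554, -0.0071, 0.1003]
eef_rot: [-3.133, 0.221, -0.0]
ft_force: [-0.0, -0.6, 0.3]
finger_gap: 0.0853
gripper_force: 0.0
```

```bash
python3 -c "
from go import *
plan(-.116,0,.03,0,4)
snap('wrist','w4')"
```

```text
t 7.1 board-xy mm [-115.8956   -0.4421] z 100.27879685957448 F [-0.0304 -0.5917  0.2868] gap 0.08532234672600353
[[[-0.0,-0.1,17.6],[-0.01,-0.0,-0.0]],[[-0.0,-0.1,17.6],[-0.01,-0.0,-0.0]],[[-0.0,-0.1,17.6],[-0.01,-0.0,-0.0]],[[-0.0,-0.1,17.6],[-0.01,-0.0,-0.0]]]
```

View pics/w4.png

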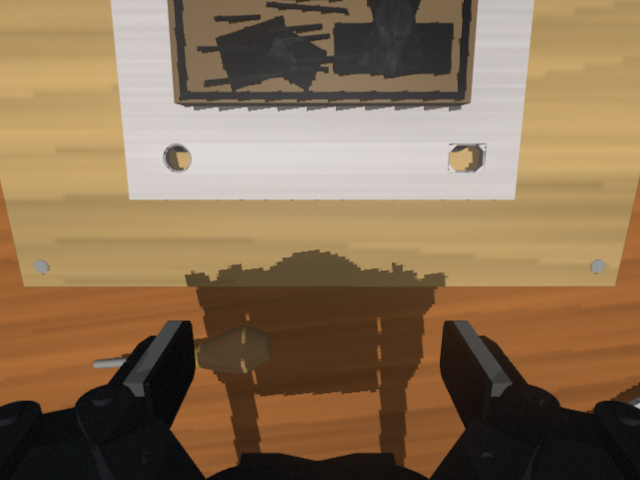

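The plate's near edge runs (130,199) to (516,199), level with the board's near edge (22,286) to (616,286). Round hole is at (177,158), slot at (467,158).

```bash
python3 -c "
from go import *
for n,u,v,z in [('bNL',22,286,.018),('bNR',616,286,.018),('pNL',130,199,.038),('pNR',516,199,.038),('round',177,158,.036),('slot',467,158,.036)]:
    print(n,M(-BT)@(onz('w4',u,v,z)[:2]-BP)*1e3)
"
```

```text
bNL [-134.7356  166.9059]
bNR [-133.817  -172.6621]
pNL [-80.0611  89.6564]
pNR [-79.5698 -98.8393]
round [-60.4739  65.4491]
slot [-60.1176 -73.4842]
```

>>> apply_moves:
  targets:
    - [[0,0,22],[0,0,0]]
    - [[0,0,22],[0,0,0]]
    - [[0,0,22],[0,0,0]]
    - [[0,0,15],[0,0,0]]
    - [[0,0,9],[0,0,0]]
    - [[0,0,0],[0,0,0]]

```text
time: 7.75
tool_pos: [0.4547, -0.008, 0.0093]
eef_rot: [3.134, -0.22, -0.003]
ft_force: [-0.4, 0.4, -0.1]
finger_gap: 0.0853
gripper_force: 0.0
```

>>> apply_moves:
  targets:
    - [[8,0,0],[0,0,0]]
    - [[8,0,0],[0,0,0]]
    - [[6,0,0],[0,0,0]]
    - [[3,0,0],[0,0,0]]
    - [[3,0,0],[0,0,0]]
    - [[2,0,0],[0,0,0]]
    - [[2,0,0],[0,0,0]]
    - [[0,0,0],[0,0,0]]

```text
time: 8.55
tool_pos: [0.4875, -0.0122, 0.0104]
eef_rot: [3.134, -0.221, 0.001]
ft_force: [0.8, 0.7, 0.7]
finger_gap: 0.0853
gripper_force: 0.0
```

```bash
python3 -c "
from go import *
plan(-.116,0,.03,0,1)
snap('wrist','w5')"
```

```text
t 8.55 board-xy mm [-83.3354  -0.9935] z 10.377678515640913 F [0.822  0.6582 0.6896] gap 0.08531709538685799
[[[-32.6,-1.0,-19.7],[0.01,-0.05,-0.03]]]
```

View pics/w5.png

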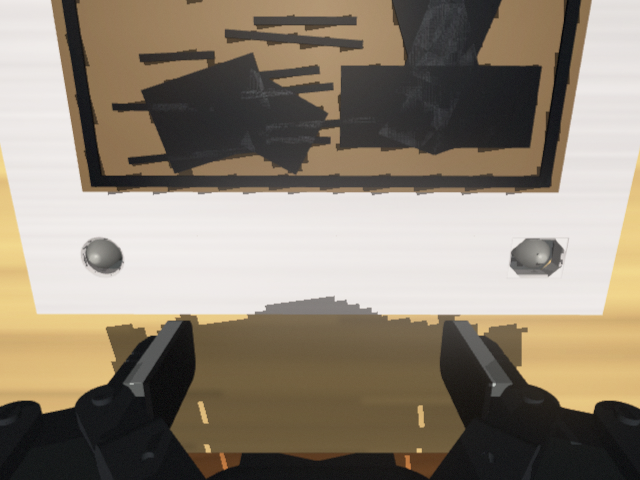

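Both pins show in their holes, (102,256) and (537,257), so the plate seems to have dropped. I'll check flatness by depth.

```bash
python3 -c "
from go import *
for u,v in [(60,290),(320,295),(580,290),(320,210),(30,120),(605,120),(20,320),(5,200)]:
    q=dep('w5',u,v);print(u,v,M(-BT)@(q[:2]-BP)*1e3,q[2]*1e3)
K,T,d=load('w5')
q=np.array([dep('w5',u,v) for u in range(60,600,6) for v in range(208,232,4)]+[dep('w5',u,v) for v in range(20,180,6) for u in (602-v//20,)]+[dep('w5',35+v//20*3,v) for v in range(20,180,6)])
q=q[(q[:,2]>.01)&(q[:,2]<.035)];b=(q[:,:2]-BP)@M(-BT).T
c,res,_,_=np.linalg.lstsq(np.c_[b,np.ones(len(b))],q[:,2],rcond=None);print(c,len(q),np.std(q[:,2]-np.c_[b,np.ones(len(b))]@c))
"
```

```text
60 290 [-62.8685  82.9145] 23.347495170509436
320 295 [-64.5885  -2.8795] 23.605536358760283
580 290 [-63.0064 -88.7295] 23.215718106065154
320 210 [-35.8977  -2.8409] 23.4932473660735
30 120 [-9.0206 82.1448] 22.98219190129702
605 120 [ -9.1114 -86.0217] 23.35598379969689
20 320 [-77.0975 103.2744] 17.107159668381914
5 200 [-33.8545  98.6153] 17.749177861153072
[0.0014 0.0001 0.0234] 594 0.00024283440347732478
```

>>> apply_moves:
  targets:
    - [[-5,0,0],[0,0,0]]
    - [[-15,0,0],[0,0,0]]
    - [[-5,0,-25],[0,0,0]]
    - [[0,0,-40],[0,0,0]]
    - [[0,0,-40],[0,0,0]]
    - [[0,0,0],[0,0,0]]
    - [[0,0,0],[0,0,0]]

```text
time: 9.3
tool_pos: [0.4626, -0.0087, 0.1161]
eef_rot: [3.134, -0.221, 0.004]
ft_force: [0.1, 0.5, -1.0]
finger_gap: 0.0852
gripper_force: 0.0
```

```bash
python3 -c "
from go import *
snap('wrist','w6');plan(-.11,0,.1,0,1)"
```

```text
t 9.35 board-xy mm [-109.2799   -0.9854] z 114.6934538608111 F [-0.1206  0.4506 -0.0704] gap 0.0855443732337269
[[[-0.7,-1.0,14.7],[0.01,0.03,-0.03]]]
```

View pics/w6.png

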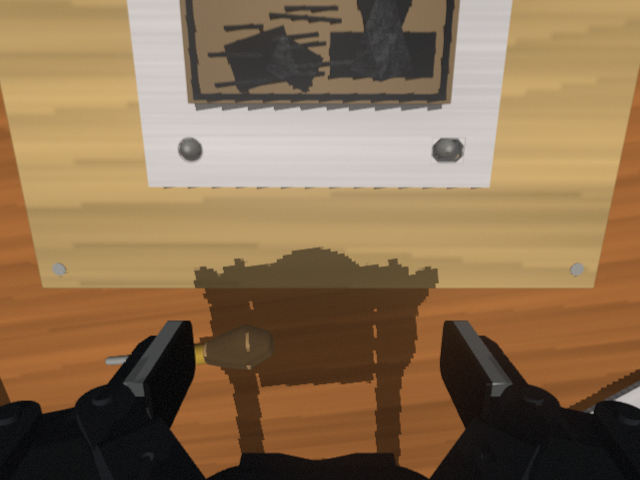

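The plate lies flat: its top measures 23.4 mm all over, with a tilt of about 0.001. Both pins fill their holes, at (190,149) and (447,150), and the hand is clear, so I'm handing in.

```bash
python3 -c "
from bench import robot
print(robot.finish_job())"
```

```text
the job is handed in; nothing more can be done
None
```

The plate is seated flat with both holes over the pins and the hand is clear; I handed the job in after about 9.4 s of robot time, and no verdict was returned.

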